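Gauge a dowel in a tapered slot and set the cursor to the reading

ROBOT

A 6-joint arm with a two-finger parallel gripper is mounted at the origin on a cart in front of the work surface, level with it; the furniture and walls round the work are solid. World frame = base frame: x ahead of the robot, y to its left, z up, the work surface at z = 0. Lengths are in m, angles in rad, forces in N, time in s.
With the tool pointing down it reaches from about 0.275 to 0.775 m from the base axis. Payload 14.6 kg.
Tool frame: the origin (TCP) lies midway between the tips of the shut fingers; the grasp point (between the pads) lies 19 mm behind it; z points along the fingers, y is the line along which they close (so a half turn about z gives the same grasp; the last joint's range is limited). The gripper opens to 85 mm and grips with 20 to 120 N. Pads are 22 mm wide; open, the fingers measure 114 mm over their backs; the gripper's body (76 mm by 85 mm) begins 54 mm behind the grasp point. The pads swing forward as they close: fully open they stand 13 mm farther back than shut.
Start: joints at [0.982, 0.263, -0.048, 1.259, 0, 1.415], TCP at [0.221, 0.476, 0.231] pointing down, gripper open.
Joint ranges: [-2.65, 2.65], [-0.89, 1.7], [-1.18, 1.37], [-2.13, 2.11], [-1.35, 1.29], [-3.14, 3.14]. Speed limits (rad/s): [1.89, 1.89, 2.57, 2.79, 3.14, 3.14].

INTERFACE

Orientations are given as a rotation vector (axis times angle).
In Python, from plant import bot gives the robot as it stands. Calls block until the motion is done:
- bot.goto(position, orientation): joint-space move of the TCP to a pose.
- bot.move_l(position, frame=None, velocity=0.15): straight line of the TCP; frame=None keeps the orientation; velocity is the mean speed in m/s.
- bot.goto_joints(angles): joint-space move.
- bot.set_gripper(opening): finger opening in m; the grip force is fixed at half the most; returns when the fingers have stopped.
- bot.wait(seconds).
- bot.solve_ik(position, orientation): joint angles nearest the present ones, or None.
- bot.capture(name): name is "scene" or "top"; returns a dict with "color" (480x640x3 uint8, red, green, blue), "fx", "fy", "cx", "cy" (pixels), "position" and "orientation" of the camera in the world. Camera axes: x right, y down, z forward; pixel columns grow to the right and rows downward; lengths in m; the calibration is good to about 2 mm. A picture is of the moment at which its call begins. There is no depth.
A pose or a line that the arm cannot do raises bot.PlanningError and nothing moves.
- bot.sign_off(): hands the job in; it is judged then, once.
Trained networks look in a picture, given as the dict that the camera call returned (one of the last four; its "shot" number tells which), for a name from the list of things; names that differ only in an ending like _2 or _b are one class to them, and where a whole thing is asked for, a point or a joint stands for the part that bears it (a point fixed in the world has none). Each returns a list of dicts, best first, with "conf" (0 to 1); they miss things now and then, are a little off and sometimes report something else, mostly with a low value. They report only what shows in the picture. A call takes as long as a camera call. They do not tell look-alikes from the thing itself.
- bot.trace(name, picture): "pixels" (480x640 bool, what is visible of it) and "bbox" ([left, top, width, height] in pixels, round what is visible of it).
Readings, each from a call of its own:
- bot.get_clock(): time.
- bot.get_joints(): joint angles.
- bot.get_qd(): joint speeds.
- bot.get_tau(): joint torques, N m.
- bot.get_tool_pos(): TCP position.
- bot.get_orientation(): TCP orientation.
- bot.get_contact_force(): force on the tool from outside, world axes, zero at the start.
- bot.get_torque(): the same for the moment, N m.
- bot.get_width(): finger opening in m.
- bot.get_finger_force(): force on a finger pad.
Only numpy, scipy, OpenCV 4.12 (cv2) and the standard library are available. Lean on these libraries where they do the work, as an engineer would, in place of code of your own. Each camera call takes 0.05 s, during which the arm holds its last target. There are 200 camera calls.

TASK

Measure the loose dowel in the tapered slot gauge: stand it upright on the gauge's base in the wide mouth of the slot and slide it along towards the narrow end, with a firm fingertip push of about 10 N and without forcing it, until it wedges between the two fences. Let go of it and leave it wedged there, then slide the orange cursor back until it just touches the dowel, gently enough not to push the dowel loose.

Things in the scene. Friction and masses are not known exactly. Their poses are not given: they have to be found in the camera images.
- dowel: loose light-wood round dowel with a blue band near the top, 28 mm diameter, 90 mm tall, 50 g, standing upright on the bench; origin at the centre of its lower end, z along its axis. Grip it near the top (the upper 40 mm clear the fences when it stands in the gauge).
- gauge: fixed tapered slot gauge: plywood base 280 x 150 x 12 mm on the bench; origin at the centre of its underside. +x runs along the slot from the wide mouth (x = -110 mm) to the narrow end; +y points to the tapered fence. The slot lies on the base between two wooden fences, 30 mm high (tops 42 mm above the bench). A dowel touching the straight fence has its axis at y = 0 here.
- straight_fence: fixed light-wood straight fence with a scale of black ticks on top, 260 x 18 x 30 mm, inner face at y = -14 mm of the gauge; its origin and axes are those of the gauge.
- taper_fence: dark-wood tapered fence on the +y side, with two black clamp knobs (tops 47 mm above the bench); closes in 1 mm per 6 mm of +x. Origin and axes: the gauge's. Its strip is clamped at an unknown setting, up to 7 mm either way across the slot, which this pose does not show: the dowel wedges with its axis anywhere from x = -25 to +75 mm of the gauge. The slot is 43 to 57 mm wide at the mouth.
- cursor: orange cursor sliding along the outside of the straight fence, parked at the narrow end; stays where left (friction about 1.5 N), travels 130 mm towards the mouth. A 10 x 10 mm bar bridges the slot, 45 to 55 mm above the bench; an upright tab (12 mm along the slot, 18 mm across) stands at y = -53 mm of the gauge, top at 70 mm. Origin: bench level below the bar's touching face, axes as the gauge.
- cursor_face (a point): middle of the cursor bar's face that looks to the mouth (the face that touches the dowel), 50 mm above the bench, at y = 0 of the gauge; when it touches the dowel it is 14 mm from the dowel's axis.
- cursor_grip (a point): centre of the top of the cursor's upright tab, 70 mm above the bench; pinch or push the tab here.
- wax_tin: bystander: round tin of furniture wax, 69 mm diameter, 45 mm tall; origin at the centre of its underside.
- offcut_2: bystander: block of wood, 45 x 100 (y) x 35 mm; origin at the centre of its underside.
Mind the look-alikes: they are no part of the job. Leave any pink or purple look-alike of the dowel alone.

How it is judged:
On the way:
1. the dowel stands upright in the slot, pressed firmly (over 8 N on each) between the tapered and the straight fence (y of dowel in the frame of gauge between -0.004 and 0.004 m and z of dowel in the frame of gauge between 0.009 and 0.016 m and x of dowel in the frame of gauge between -0.04 and 0.09 m and angle between dowel's own z axis and vertical below 0.1 rad and contact force between dowel and taper_fence above 8 N and contact force between dowel and straight_fence above 8 N), for 0.2 s.
At the end, for the whole second after the job is handed in: the dowel stands upright on the gauge's base, at rest and still wedged between both fences (at least 0.5 N on each), and the cursor's face is within 3 mm of touching it (y of dowel in the frame of gauge between -0.004 and 0.004 m and z of dowel in the frame of gauge between 0.009 and 0.016 m and x of dowel in the frame of gauge between -0.04 and 0.09 m and angle between dowel's own z axis and vertical below 0.1 rad and horizontal distance between cursor_face and dowel below 0.017 m and contact force between dowel and taper_fence above 0.5 N and contact force between dowel and straight_fence above 0.5 N and linear speed of dowel below 0.01 m/s).
It fails at once if the dowel is forced into the wedge (over 35 N on a fence) (contact force between dowel and taper_fence above 35 N or contact force between dowel and straight_fence above 35 N).
It fails at once if the cursor is driven hard against the dowel (over 15 N) (contact force between cursor and dowel above 15 N).
It fails at once if the wax tin or the wooden block is pushed about (over 20 mm) (distance of any of wax_tin, offcut_2 from where it was at the start of the episode above 0.02 m).
It also fails if it takes over 72 s, if anything falls off the work surface, if the arm or the gripper's body presses on something with over 40 N, if the wrist force passes 120 N, or if a joint passes its speed limit or range.

## Working session

There is one attempt and no reset: what is moved stays moved. The work goes in short steps, each a Python script; the robot and the scene stay as the last script left them, time stands still between calls to the robot, and variables do not carry over. Pictures are saved under pics/ and viewed, at most 10 in all, crops included, and the job is handed in when it is done.

```bash
mkdir -p pics
cat > h.py <<'E'
import numpy as np, cv2
from plant import bot
from scipy.spatial.transform import Rotation as R
def save(p,n): cv2.imwrite(f'pics/{n}.png',p['color'][:,:,::-1])
def Rm(p):
    o=np.array(p['orientation'],float)
    return o if o.shape==(3,3) else (R.from_rotvec(o).as_matrix() if o.size==3 else R.from_quat(o).as_matrix())
def pix2w(p,u,v,z):
    d=Rm(p)@np.array([(u-p['cx'])/p['fx'],(v-p['cy'])/p['fy'],1.]); c=np.array(p['position'])
    return c+d*(z-c[2])/d[2]
def w2pix(p,X):
    q=Rm(p).T@(np.array(X)-p['position']); return np.array([p['fx']*q[0]/q[2]+p['cx'],p['fy']*q[1]/q[2]+p['cy']])
E
python3 - <<'E'
from h import *
s=bot.capture('scene');t=bot.capture('top')
save(s,'scene');save(t,'top')
for n,p in(('scene',s),('top',t)):
    print(n,p['position'],p['orientation'],p['fx'])
    for k in['dowel','gauge','straight_fence','taper_fence','cursor','wax_tin','offcut_2']:
        print(k,[(round(d['conf'],2),d['bbox'],np.round(np.argwhere(d['pixels']).mean(0)[::-1],1)) for d in bot.trace(k,p)])
print(bot.get_clock(),bot.get_orientation())
E
```

```text
scene [-0.07269335 -0.41992692  0.76693835] [-2.08127329  1.14071279 -0.47684578] 465.5121572327165
dowel [(0.86, [240.4, 222.4, 15.9, 34.8], array([246.8, 239. ])), (0.85, [218.9, 237.5, 20.8, 34.0], array([227.4, 255.1])), (0.83, [215.2, 210.8, 13.8, 31.4], array([222.2, 223.7]))]
gauge [(0.91, [309.4, 268.3, 154.8, 103.9], array([389.1, 319. ]))]
straight_fence [(0.71, [324.5, 286.4, 124.8, 65.0], array([382.4, 317.4]))]
taper_fence [(0.8, [338.7, 267.8, 105.2, 62.5], array([389.9, 299.7]))]
cursor [(0.66, [427.7, 316.6, 25.3, 46.6], array([439.4, 342.7]))]
wax_tin [(0.63, [156.2, 204.9, 32.4, 35.8], array([172.1, 221.4]))]
offcut_2 [(0.61, [217.4, 200.4, 43.9, 23.9], array([241.1, 212.2]))]
top [-0.03374275 -0.05155223  1.20800568] [-2.0652455   1.84712351 -0.41484972] 551.3328119001114
dowel [(0.79, [227.3, 242.8, 17.4, 26.9], array([236.1, 256.6])), (0.69, [256.3, 273.3, 9.7, 27.2], array([260.8, 285.4])), (0.65, [211.9, 214.7, 46.0, 29.7], array([233.1, 229.1])), (0.59, [259.5, 246.7, 13.9, 27.3], array([267.2, 260.6]))]
gauge [(0.8, [356.0, 253.8, 123.9, 60.2], array([418.3, 284. ]))]
straight_fence [(0.59, [362.9, 282.6, 114.6, 15.0], array([417.7, 288.3]))]
taper_fence [(0.58, [370.1, 254.7, 99.6, 29.2], array([419.3, 269.6]))]
cursor [(0.73, [465.4, 275.0, 13.3, 33.3], array([472.8, 292.9]))]
wax_tin [(0.61, [161.2, 251.8, 31.8, 34.3], array([175.8, 266.4]))]
offcut_2 []
0.8 [ 6.76019409e-01  3.06796798e+00 -9.49084958e-06]
```

Run:
```python
import cv2
a=cv2.imread('pics/top.png')[200:330,140:500]
cv2.imwrite('pics/top_c.png',cv2.resize(a,None,fx=2.2,fy=2.2,interpolation=cv2.INTER_CUBIC))
b=cv2.imread('pics/scene.png')[190:390,140:480]
cv2.imwrite('pics/scene_c.png',cv2.resize(b,None,fx=2.3,fy=2.3,interpolation=cv2.INTER_CUBIC))
```

```text
(no output)
```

View pics/top_c.png

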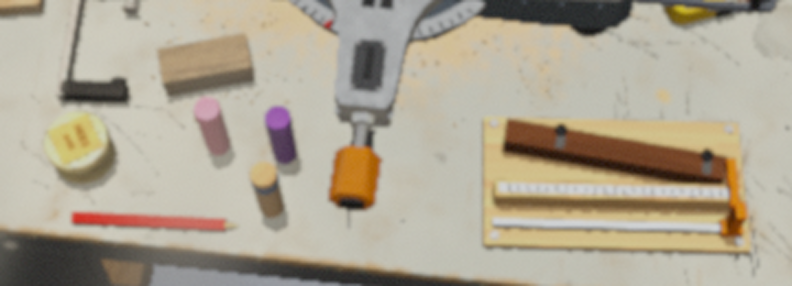

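View pics/scene_c.png

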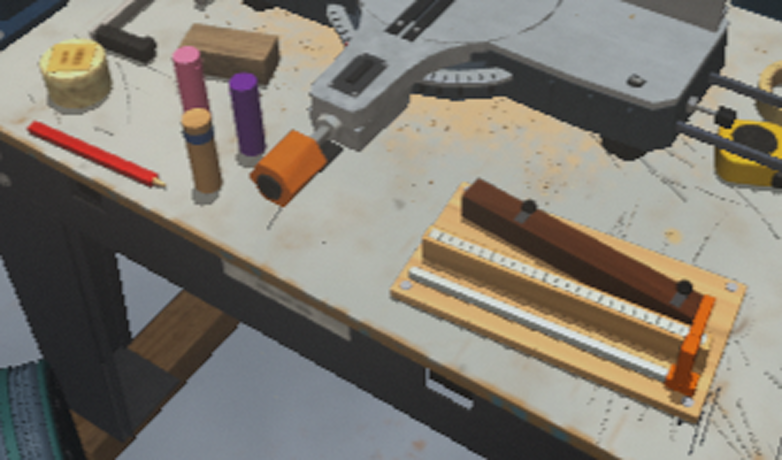

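The named dowel candidates in the scene picture are (227,255), which is wood with a blue band and fits the description, (222,224), which is pink, and (247,240), which is purple. In the top picture the real one is at about (261,285). The crops already show the blue band. Next I fit the poses.

```bash
cat > fit.py <<'E'
from h import *
from scipy.optimize import minimize
def hullmask(p,pts):
    q=np.array([w2pix(p,x) for x in pts]); h=cv2.convexHull((q*4).astype(np.float32)).astype(np.int32)
    m=np.zeros((1920,2560),np.uint8); cv2.fillConvexPoly(m,h,1)
    return m
def fit(parts,views,x0):
    # views: list of (pic, mask); parts(x)->points
    big=[cv2.resize(m.astype(np.uint8),(2560,1920),interpolation=cv2.INTER_NEAREST)>0 for _,m in views]
    def cost(x):
        c=0
        for (p,_),b in zip(views,big):
            a=hullmask(p,parts(x))>0; c+=1-(a&b).sum()/(a|b).sum()
        return c
    s=np.array([[0]*len(x0)]+[list(np.eye(len(x0))[i]*(0.015 if i<2 else 0.06)) for i in range(len(x0))])
    r=minimize(cost,x0,method='Nelder-Mead',options=dict(initial_simplex=np.array(x0)+s,xatol=1e-4,fatol=1e-4,maxiter=150))
    return r.x,r.fun
def box(x,xs,ys,zs):
    c,s=np.cos(x[2]),np.sin(x[2])
    return [(x[0]+c*a-s*b,x[1]+s*a+c*b,z) for a in xs for b in ys for z in zs]
def cyl(x,r,h):
    t=np.linspace(0,2*np.pi,24); return [(x[0]+r*np.cos(a),x[1]+r*np.sin(a),z) for a in t for z in(0,h)]
E
python3 - <<'E'
from fit import *
s=bot.capture('scene');t=bot.capture('top')
def pick(n,p,uv=None):
    L=bot.trace(n,p)
    if uv is not None: L=[d for d in L if np.hypot(*(np.argwhere(d['pixels']).mean(0)[::-1]-uv))<8]
    return L[0]['pixels']
ds,dt=pick('dowel',s,(227,255)),pick('dowel',t,(261,285))
x0=pix2w(s,227,255,.045)[:2]; print('guess',x0,pix2w(t,261,285,.045)[:2])
for v in([(s,ds),(t,dt)],[(s,ds)],[(t,dt)]): print('dowel',fit(lambda x:cyl(x,.014,.09),v,x0))
for n,uv in(('purple',(247,240)),('pink',(222,224))): print(n,pix2w(s,*uv,.045))
print('handle top z=.05,.1',[pix2w(t,296,281,z) for z in(.05,.1,.15)])
print('tin',pix2w(t,175.8,266.4,.025),'block',pix2w(s,241,212,.02))
gs,gt=pick('gauge',s),pick('gauge',t); fs,ft=pick('straight_fence',s),pick('straight_fence',t)
g0=pix2w(t,418,284,.015); a=pix2w(t,364,288,.04);b=pix2w(t,470,290,.04); y0=np.arctan2(*(b-a)[1::-1]); print(g0,y0)
x0=[g0[0],g0[1],y0]
full=lambda x: box(x,(-.14,.14),(-.075,.075),(0,.012))
fen=lambda x: box(x,(-.13,.13),(-.032,-.014),(.012,.042))
for nm,f,v in(('base',full,[(s,gs),(t,gt)]),('base s',full,[(s,gs)]),('base t',full,[(t,gt)]),('fence',fen,[(s,fs),(t,ft)]),('fence s',fen,[(s,fs)]),('fence t',fen,[(t,ft)])):
    print(nm,fit(f,v,x0))
cs=pick('cursor',s);im=cv2.resize(s['color'][:,:,::-1][255:385,300:470],None,fx=4.5,fy=4.5,interpolation=cv2.INTER_CUBIC)
x,_=fit(full,[(s,gs),(t,gt)],x0)
for f,c in((full,(0,0,255)),(fen,(255,0,0))):
    for q in f(x):
        u=((w2pix(s,q)-[300,255])*4.5).astype(int); cv2.circle(im,tuple(int(k) for k in u),4,c,1)
m=cv2.resize(gs[255:385,300:470].astype(np.uint8),None,fx=4.5,fy=4.5,interpolation=cv2.INTER_NEAREST)
cv2.drawContours(im,cv2.findContours(m,0,2)[0],-1,(0,255,0),1)
cv2.imwrite('pics/gfit.png',im)
E
```

```text
guess [0.4357741  0.15133701] [0.43965107 0.15106567]
dowel (array([0.43541924, 0.14903154]), np.float64(0.22516938896903482))
dowel (array([0.43431847, 0.14809697]), np.float64(0.11435461352963572))
dowel (array([0.43613149, 0.14854042]), np.float64(0.10355268469923296))
purple [0.49790105 0.144641   0.045     ]
pink [0.51033067 0.2310476  0.045     ]
handle top z=.05,.1 [array([0.45620989, 0.07214497, 0.05      ]), array([0.43505487, 0.06680402, 0.1       ]), array([0.41389985, 0.06146306, 0.15      ])]
tin [0.47289466 0.36318279 0.025     ] block [0.59182286 0.24355573 0.02      ]Traceback (most recent call last):
  File "<stdin>", line 13, in <module>
  File "<stdin>", line 6, in pick
IndexError: list index out of range
```

Run:
```python
from fit import *
def pick(n,cam):
    for _ in range(4):
        p=bot.capture(cam); L=bot.trace(n,p)
        if L: return p,L[0]['pixels']
gs,gt,fs,ft,ts,tt=[pick(n,c) for n in('gauge','straight_fence','taper_fence') for c in('scene','top')]
t=gt[0]; s=gs[0]
g0=pix2w(t,418,284,.015); a=pix2w(t,364,288,.04);b=pix2w(t,470,290,.04); y0=np.arctan2(*(b-a)[1::-1]); print(g0,y0)
x0=[g0[0],g0[1],y0]
full=lambda x: box(x,(-.14,.14),(-.075,.075),(0,.012))
fen=lambda x: box(x,(-.13,.13),(-.032,-.014),(.012,.042))
for nm,f,v in(('base',full,[gs,gt]),('base s',full,[gs]),('base t',full,[gt]),('fence',fen,[fs,ft]),('fence s',fen,[fs]),('fence t',fen,[ft])):
    r=fit(f,v,x0); print(nm,r)
    if nm=='base': x=r[0]
im=cv2.resize(s['color'][:,:,::-1][255:385,300:470],None,fx=4.5,fy=4.5,interpolation=cv2.INTER_CUBIC)
for f,c in((full,(0,0,255)),(fen,(255,0,0))):
    for q in f(x):
        u=((w2pix(s,q)-[300,255]+.5)*4.5).astype(int); cv2.circle(im,tuple(int(k) for k in u),4,c,1)
m=cv2.resize(gs[1][255:385,300:470].astype(np.uint8),None,fx=4.5,fy=4.5,interpolation=cv2.INTER_NEAREST)
cv2.drawContours(im,cv2.findContours(m,0,2)[0],-1,(0,255,0),1)
cv2.imwrite('pics/gfit.png',im)
np.save('g.npy',x)
```

```text
[ 0.4948008  -0.20972024  0.015     ] -1.4813070070682646
base (array([ 0.50018425, -0.21180295, -1.48824548]), np.float64(0.05332868003740121))
base s (array([ 0.50004779, -0.21372315, -1.49232735]), np.float64(0.029428958437299535))
base t (array([ 0.5003699 , -0.21037698, -1.47717288]), np.float64(0.02474355360818581))
fence (array([ 0.50013985, -0.21231163, -1.48527034]), np.float64(0.22150348666098207))
fence s (array([ 0.4985941 , -0.19673157, -1.4968761 ]), np.float64(0.14928532160527763))
fence t (array([ 0.5002247 , -0.21107335, -1.48265707]), np.float64(0.10833333333333328))
```

View pics/gfit.png

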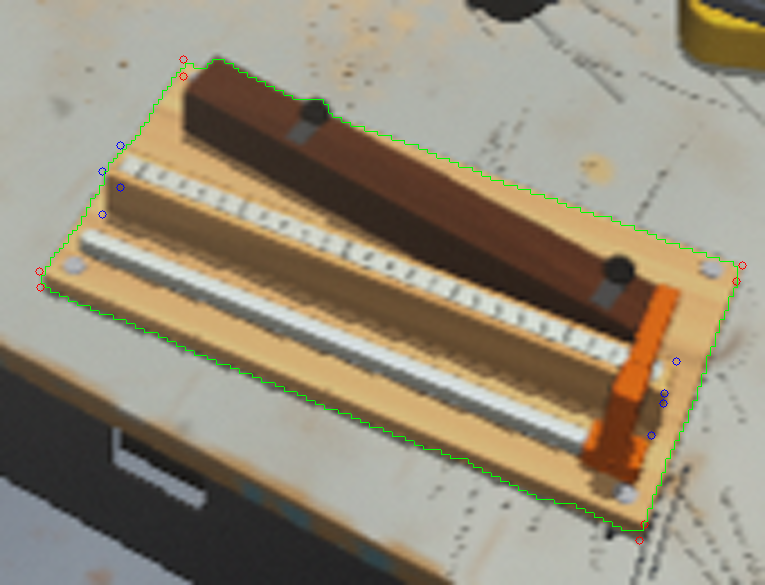

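The fit sits well on the base: gauge at about (0.500, -0.212), yaw -1.487. The outline corners match the red markers, and the orange cursor is at the right end. Now pick the dowel.

```bash
cat >> h.py <<'E'
G=np.array([.5001,-.2118]);YAW=-1.487
gx=np.array([np.cos(YAW),np.sin(YAW)]);gy=np.array([-gx[1],gx[0]])
def ORI(s=1):
    y=np.array([*gx,0])*s; z=np.array([0,0,-1.]); return R.from_matrix(np.c_[np.cross(y,z),y,z]).as_rotvec()
def gw(a,b,z): return np.array([*(G+a*gx+b*gy),z])
def wg(p): d=np.array(p[:2])-G; return np.array([d@gx,d@gy,p[2]])
def F(): f=np.array(bot.get_contact_force()); return np.array([f[:2]@gx,f[:2]@gy,f[2]])
E
python3 - <<'E'
from h import *
q=np.array(bot.get_joints()); c=[]
for s in(1,-1):
    a=[bot.solve_ik(p,ORI(s)) for p in([.435,.1487,.055],gw(-.105,.005,.07),gw(.12,0,.07))]
    print(s,[None if k is None else np.round(k,2) for k in a]); c.append(a)
s=1 if c[1][1] is None or (c[0][1] is not None and max(abs(c[0][i][5]) for i in(0,1,2))<max(abs(c[1][i][5]) for i in(0,1,2))) else -1
print('s',s)
open('sgn','w').write(str(s)); o=ORI(s)
bot.set_gripper(.055)
bot.goto([.435,.1487,.17],o); bot.move_l([.435,.1487,.056])
print(F(),bot.get_clock())
p=bot.capture('scene')
im=cv2.resize(p['color'][150:300,150:350,::-1],None,fx=3.5,fy=3.5,interpolation=cv2.INTER_CUBIC); cv2.imwrite('pics/pre.png',im)
E
```

```text
1 [array([ 0.15,  0.29, -0.54,  0.74,  0.  , -3.07]), array([-0.37,  0.34, -0.4 ,  0.83,  0.  ,  2.69]), array([-0.71,  0.49, -0.14,  0.94,  0.  ,  2.35])]
-1 [array([ 0.15,  0.29, -0.54,  0.74,  0.  ,  0.07]), array([-0.37,  0.34, -0.4 ,  0.83,  0.  , -0.46]), array([-0.71,  0.49, -0.14,  0.94,  0.  , -0.79])]
s -1
[-0.52252539  0.03425261  0.72501606] 4.5917
```

View pics/pre.png

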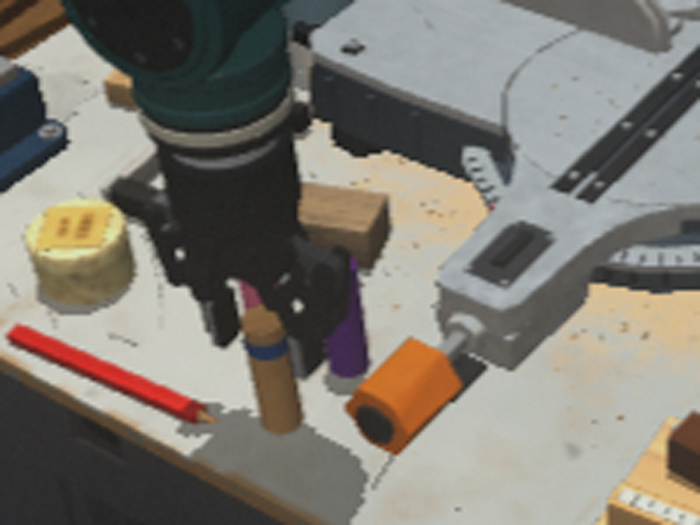

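The blue-banded dowel is between the fingers at crop (262,350), clear of the purple one and the saw handle. Grip and carry it to the mouth.

```bash
cat >> h.py <<'E'
O=ORI(int(open('sgn').read())) if __import__('os').path.exists('sgn') else None
E
python3 - <<'E'
from h import *
bot.set_gripper(.02); print(bot.get_width(),bot.get_finger_force())
bot.move_l([.435,.1487,.24],velocity=.2); print(bot.get_width())
bot.goto([.36,.0,.24],O); bot.goto(gw(-.105,.006,.17),O)
bot.move_l(gw(-.105,.006,.075)); bot.wait(.3); f0=F(); print(f0,bot.get_clock())
print(bot.get_width(),[np.round(F()-f0,2) for _ in range(4)])
p=bot.capture('scene')
im=cv2.resize(p['color'][200:380,270:480,::-1],None,fx=3.3,fy=3.3,interpolation=cv2.INTER_CUBIC); cv2.imwrite('pics/pl.png',im)
E
```

```text
0.026429542765347026 58.537994027137756
0.026445985394391195
[-0.0230873   0.1954656  -0.27731298] 8.6417
0.02656186400536069 [array([0., 0., 0.]), array([0., 0., 0.]), array([0., 0., 0.]), array([0., 0., 0.])]
```

View pics/pl.png

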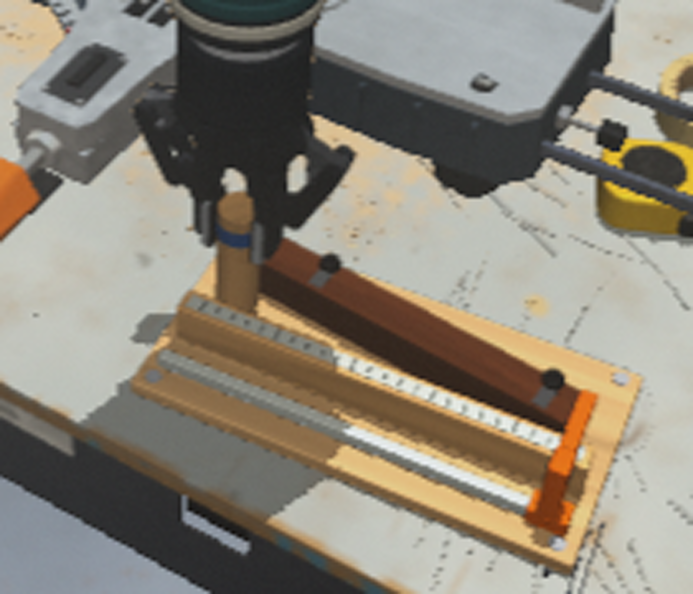

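The dowel hangs in the slot mouth at crop (238,250), between the fences. Lower it to touch the base, then feel for the straight fence.

Run:
```python
from h import *
def P(): return bot.get_tool_pos()
b=F(); z=.075
while z>.058:
    z-=.001; bot.move_l(gw(-.105,.006,z),velocity=.03); f=F()-b
    if f[2]>2.5: break
print('z',z,np.round(f,2),wg(P()),bot.get_clock())
z+=.0005; bot.move_l(gw(-.105,.006,z),velocity=.03); b=F(); y=.006
while y>-.012:
    y-=.0007; bot.move_l(gw(-.105,y,z),velocity=.03); f=F()-b
    if f[1]>2: break
print('y',y,np.round(f,2),wg(P()),bot.get_clock())
```

```text
z 0.06799999999999999 [-2.   -3.89 13.33] [-0.10490265  0.00629326  0.06870034] 10.4417
y 0.0053 [-0.01  2.71  0.67] [-0.1049113   0.0057786   0.06873225] 10.9417
```

Run:
```python
from h import *
z=.0693; bot.move_l(gw(-.105,.0053,z),velocity=.03); bot.wait(.1); b=F(); print(b); y=.0053
while y>-.012:
    y-=.0006; bot.move_l(gw(-.105,y,z),velocity=.03); f=F()-b
    if f[1]>2: break
print('y',y,np.round(f,2),wg(bot.get_tool_pos()),bot.get_clock())
```

```text
[0.21635903 0.31834761 0.20833395]
y -0.0006999999999999987 [-0.48  4.41 -1.76] [-0.10494965 -0.00020944  0.0694467 ] 13.7917
```

Run:
```python
from h import *
z=.0693;y=.0002;x=-.105
bot.move_l(gw(x,y,z),velocity=.03); bot.wait(.1); b=F(); print(b)
while x<.08:
    x+=.004 if x<-.036 else .001
    bot.move_l(gw(x,y,z),velocity=.05); f=F()-b
    if abs(f[1])>2: print(round(x,4),round(y,4),np.round(f,2))
    if f[0]<-3 or f[1]<-4: break
    if f[1]>2.0: y+=.0003
print('x',x,y,np.round(f,2),wg(bot.get_tool_pos()),bot.get_clock())
```

```text
[-0.78496934  2.59819582 -0.08320396]
-0.033 0.0002 [ 2.12 -2.38 -0.34]
-0.032 0.0002 [ 1.86 -2.5  -1.08]
x -0.01999999999999992 0.0002 [-3.41 -0.57  0.82] [-0.0202284  0.0001597  0.0692592] 21.8917
```

Run:
```python
from h import *
X=-.0202
bot.set_gripper(.05); bot.move_l(gw(X,.0002,.13),velocity=.15)
p=bot.capture('scene')
bot.move_l(gw(X-.062,.002,.13),velocity=.15); bot.set_gripper(0); print(bot.get_width())
bot.move_l(gw(X-.062,.003,.038),velocity=.12); bot.wait(.2); print(np.round(F(),2),wg(bot.get_tool_pos()),bot.get_clock())
p=bot.capture('scene')
im=cv2.resize(p['color'][200:380,270:480,::-1],None,fx=3.3,fy=3.3,interpolation=cv2.INTER_CUBIC); cv2.imwrite('pics/pu.png',im)
```

```text
-0.00014664065344315003
[-0.24 -0.25 -0.04] [-0.08204959  0.00332762  0.03854723] 25.0667
```

View pics/pu.png

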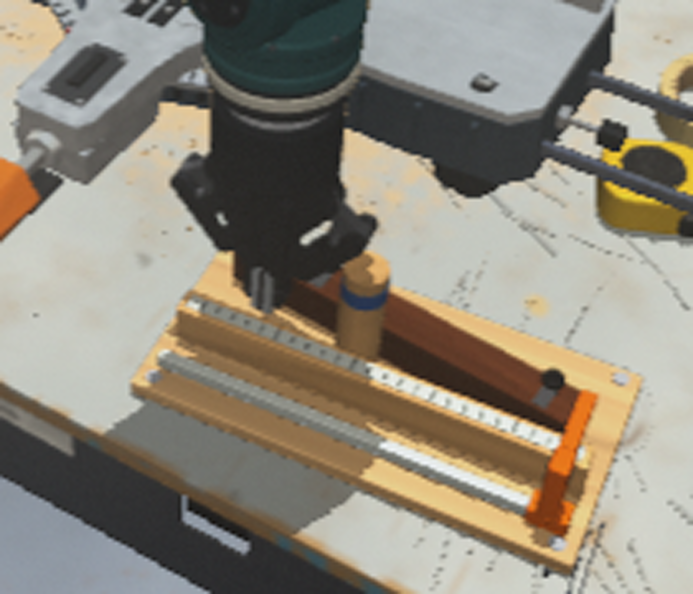

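The dowel stands free and upright in the slot, crop (362,300). The shut gripper's knuckle, crop (355,235), would meet its top before the fingertip gets there. I'll regrip the dowel where it is, push along x to about 12 N, and let go.

Run:
```python
from h import *
X=-.0202
bot.move_l(gw(X-.062,.002,.13),velocity=.15); bot.set_gripper(.05); bot.move_l(gw(X,.0002,.13),velocity=.15)
bot.move_l(gw(X,.0002,.072),velocity=.12); bot.wait(.2); b=F(); print(b)
bot.set_gripper(.02); bot.wait(.1); print('grip',np.round(F()-b,2),bot.get_width())
x=X
while x<X+.012:
    x+=.0004; bot.move_l(gw(x,.0002,.072),velocity=.02); f=F()-b
    print(round(x,4),np.round(f,1),np.round(wg(bot.get_tool_pos())*1e3,2))
    if f[0]<-11: break
bot.wait(.4); f=F()-b; print('hold',np.round(f,2),wg(bot.get_tool_pos()),bot.get_clock())
```

```text
[ 0.31985927  0.76735836 -0.25080374]
grip [-1.26 -0.53  5.85] 0.026520202070988395
-0.0198 [-2.7 -0.3  6.6] [-19.99   0.32  72.18]
-0.0194 [-3.6 -1.1  6. ] [-19.84   0.3   72.12]
-0.019 [-5.4  0.5  6.7] [-19.64   0.27  72.06]
-0.0186 [-6.3  0.1  5.3] [-19.46   0.22  72.02]
-0.0182 [-8.6  0.2  5.3] [-19.25   0.24  72.01]
-0.0178 [-8.6  0.2  5.8] [-19.04   0.21  71.95]
-0.0174 [-11.2   1.    6.6] [-18.92   0.15  71.92]
hold [-10.5    1.03   6.44] [-0.01891259  0.00015766  0.07192122] 30.3917
```

Run:
```python
from h import *
b=np.array([.32,.77,-.25]); x=-.0174; z=.0724
bot.move_l(gw(x,.0002,z),velocity=.02); bot.wait(.1); f=F()-b; print(np.round(f,1))
while f[0]>-12.5 and x<-.0145:
    x+=.0003; bot.move_l(gw(x,.0002,z),velocity=.02); f=F()-b; print(round(x,4),np.round(f,1))
bot.wait(.6); f=F()-b; print('hold',np.round(f,2),wg(bot.get_tool_pos()),bot.get_clock())
bot.set_gripper(.05); bot.wait(.1); print(wg(bot.get_tool_pos()))
```

```text
[-9.5  2.5  0.8]
-0.0171 [-11.    2.3   2.6]
-0.0168 [-11.8   2.2   1.9]
-0.0165 [-12.1   1.4   2.3]
-0.0162 [-14.2   2.1   3.8]
hold [-13.25   2.02   4.06] [-1.83986387e-02  1.46667513e-05  7.19874225e-02] 32.3417
[-0.01604634  0.00017097  0.07238417]
```

Held about 13 N, then released. Now locate the cursor tab and check the dowel.

Run:
```python
from h import *
bot.move_l(gw(-.018,.0002,.14),velocity=.2)
bot.goto(gw(.06,-.03,.2),O)
p=bot.capture('scene');t=bot.capture('top')
for q,n in((p,'scene'),(t,'top')):
    L=bot.trace('cursor',q)
    if L: 
        v=np.argwhere(L[0]['pixels']); print(n,L[0]['conf'],L[0]['bbox'])
print('tab guess',wg(pix2w(p,440.4,336.1,.07)))
im=cv2.resize(p['color'][255:375,340:480,::-1],None,fx=4.9,fy=4.9,interpolation=cv2.INTER_CUBIC)
for k in (.11,.12,.13):
    u=(w2pix(p,gw(k,-.053,.07))-[340,255]+.5)*4.9; cv2.circle(im,tuple(int(a) for a in u),3,(255,0,0),-1)
    print(k,u)
cv2.imwrite('pics/cu.png',im); save(t,'t2'); save(p,'s2'); print(bot.get_clock())
```

```text
scene 0.69 [431.4, 318.8, 20.1, 43.6]
top 0.69 [464.4, 272.4, 15.9, 33.3]
tab guess [ 0.1169053  -0.04680227  0.07      ]
0.11 [470.95532037 405.05624307]
0.12 [497.65301997 415.56670517]
0.13 [524.57787285 426.16659392]
33.975
```

View pics/cu.png

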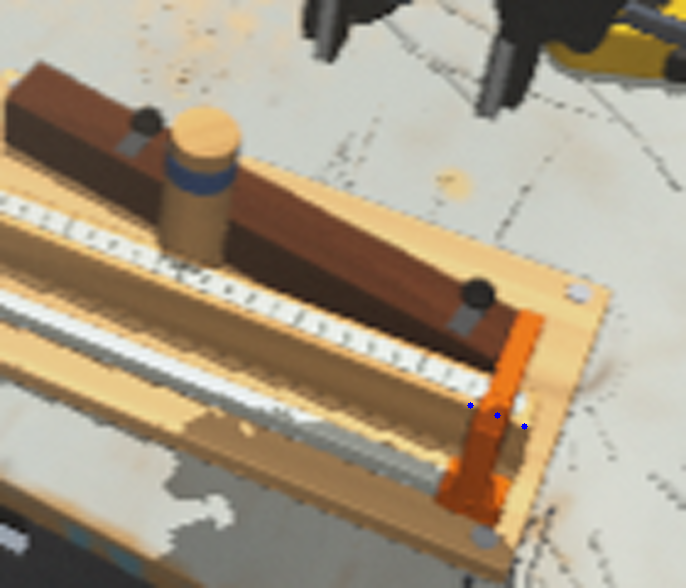

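The dowel stands upright and wedged at crop (200,190). The orange tab top is at (490,415), which is about x = 0.1175 in the gauge frame. Pinch the tab and slide it.

Run:
```python
from h import *
T=.1175; Y=-.053; z=.051
bot.set_gripper(.045)
bot.goto(gw(T,Y,.13),O); bot.move_l(gw(T,Y,z),velocity=.1); bot.wait(.2); b=F(); print(b)
bot.set_gripper(0); bot.wait(.1); print('w',bot.get_width(),np.round(F()-b,2))
bot.move_l(gw(T-.02,Y,z),velocity=.06); bot.wait(.1); print(np.round(F()-b,2))
bot.move_l(gw(.014,Y,z),velocity=.06); bot.wait(.1); f0=F(); print('near',np.round(f0-b,2),bot.get_clock())
p=bot.capture('scene'); im=cv2.resize(p['color'][225:375,310:480,::-1],None,fx=4,fy=4,interpolation=cv2.INTER_CUBIC); cv2.imwrite('pics/near.png',im)
```

```text
[-1.16686042 -0.4882776   0.22979901]
w 0.010347432411920255 [ 0.65 -0.89  4.51]
[-0.65 -0.53  7.41]
near [ 0.14 -1.02  8.08] 38.525
```

View pics/near.png

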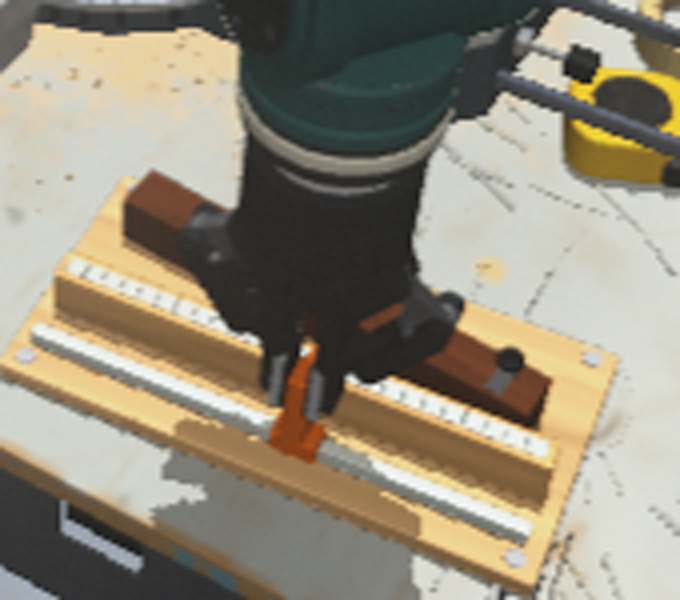

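The tab is pinched at crop (300,385) and the cursor slides with it. Now approach in fine steps.

Run:
```python
from h import *
Y=-.053; z=.051; x=.014; L=[]
while x>-.012:
    x-=.0004; bot.move_l(gw(x,Y,z),velocity=.02); f=F()[0]; L.append(f)
    m=np.median(L[:8])
    if len(L)>5 and f-m>2.5: break
print(round(x,4),np.round(L,1),wg(bot.get_tool_pos()),bot.get_clock())
```

```text
-0.0004 [ 0.2  0.1  1.5  1.1  0.9  0.9  1.   1.5  1.3  1.1  1.1  1.2  0.3  1.9
  1.9  1.5  1.4  1.3  1.   0.5  1.1  1.8  1.3  0.7  0.3  1.2  0.6 -0.4
  0.9  1.3  1.6  0.9  0.3  1.1  2.6  5. ] [ 0.00074199 -0.05294223  0.05125826] 47.575
```

Contact at tab x of about 0.0005, close to the expected 0.002. Relax, let go, retreat and check.

Run:
```python
from h import *
bot.move_l(gw(.0004,-.053,.051),velocity=.02); print(F())
bot.set_gripper(.045); bot.move_l(gw(.0004,-.053,.14),velocity=.15)
bot.goto([.33,-.0,.25],O)
p=bot.capture('scene'); im=cv2.resize(p['color'][240:370,310:470,::-1],None,fx=4.6,fy=4.6,interpolation=cv2.INTER_CUBIC); cv2.imwrite('pics/end.png',im)
print(bot.get_clock())
```

```text
[ 2.2023775  -3.01026991  7.22829474]
50.0917
```

View pics/end.png

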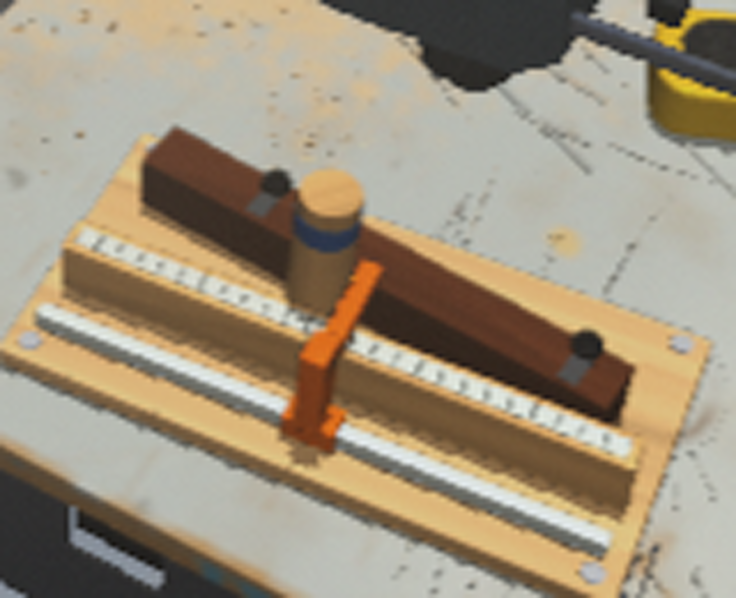

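The dowel's top centre is at scene pixel (382,282), the same as before the cursor touched it. It is upright and unmoved, with the orange bar against it. Handing in.

```bash
python3 -c "
from plant import bot
print(bot.sign_off(),bot.get_clock())"
```

```text
the job is handed in; nothing more can be done
the job is handed in; nothing more can be done
```

The job is handed in (verdict not shown): the dowel is upright, wedged at about x = -18 mm after a push of about 13 N (gripped, not fingertip, as the shut gripper would have hit its top) and let go, with the cursor touching it, at about 50 s of the 72 s allowed.

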